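# Re-seat a collet chuck against its hidden stop and clamp it again

## Task

The collet chuck was clamped in the sloping cradle before it was fully home. Swing the clamp right back, push the chuck gently down along the cradle until it rests against the stop hidden inside the housing (how deep the stop sits is not known, so feel for it and do not ram it), then swing the clamp over again so that its pad holds the chuck, and let go. Leave the loose nut, collet and wrench lying where they are.

Things in the scene. Friction and masses are not known exactly. Their poses are not given: they have to be found in the camera images.
- fixture: Aluminium base plate 125 x 235 x 12 mm with a sloping steel V cradle, open above. Origin on the bench under the cradle's axis; x away from the robot, y along the cradle towards the housing (downhill), z up. The axis (also the chuck's) lies at x = 0, falls 12 degrees towards +y and is 100 mm above the bench at the V's upper end (y = -70 mm). Nothing stands beyond that end.
- housing: Grey box at the cradle's lower end, open to the chuck, 76 mm wide, 98 long, roof 44 mm above the axis. Origin on the axis in the plane of its mouth; y points down along the axis into it. The stop inside cannot be seen: its face lies anywhere from 38 to 72 mm behind the mouth. Its rubber face gives up to 5 mm (2.5 N/mm), then it is solid.
- holder: The collet chuck, steel, about 0.8 kg: nut 50 mm in diameter, 24 long, then a plain shank 40 mm in diameter, 180 long. Origin at the centre of the nut's flat front face; y points along its axis to the tail. It lies in the V, the nut hanging out past the upper end (60 mm of shank out), the tail 20 mm inside the housing. It stays where left; sliding takes 3 to 8 N.
- clamp (a joint): The over-centre clamp on the pedestal beside the cradle, on the robot's side. 0 = closed, the pad resting on the shank; grows as its handle comes back towards the robot and the pad arm rises; 1.45 = fully back. Weighted so that it falls by itself to whichever side of about 0.85 it is on.
- clamp_hinge (a point): Centre of the clamp's hinge; the hinge axis is the fixture's y axis. 85 mm from the cradle's axis on the robot's side, 115 mm above the bench.
- clamp_grip (a point): Centre of the clamp handle's rubber cross grip, a cylinder 22 mm in diameter, 34 mm long, parallel to the hinge axis, 78 mm from the hinge: straight above it when closed, level with it on the robot's side when fully back. Pinched over its two ends it can turn between the fingers.
- shelf: Low wire shelf over the far half of the fixture: underside 250 mm above the bench, 190 mm deep, 1 m long. Origin on the bench below the middle of its front edge; x away from the robot, y along the edge. The edge is about 15 mm on the robot's side of the cradle's axis: the nut must be reached with the tool leaning, fingers forward and down, under it; the clamp handle stands clear of it.
- spare_nut: Loose steel ring nut 50 mm in diameter, 22 mm high, on the bench. Origin at the centre of its underside. To be left alone.
- collet: Loose steel collet 33 mm in diameter, 40 mm high, standing on the bench. Origin at the centre of its underside. To be left alone.
- wrench: Loose wrench 200 mm long lying on the bench along its x. To be left alone.
Mind the look-alikes: they are no part of the job. Several things have the shape of the holder; the one meant has the colours described above.

How it is judged:
By the outcome, as a careful person would: the job done as asked, in the order asked, and still so for the second after the job is handed in, with the robot touching nothing.
It also fails if it takes over 64 s, if anything falls off the work surface, if the arm or the gripper's body presses on something with over 40 N, if the wrist force passes 120 N, or if a joint passes its speed limit or range.

## Robot

A 6-joint arm with a two-finger parallel gripper is mounted at the origin on the work surface. World frame = base frame: x ahead of the robot, y to its left, z up, the work surface at z = 0. Lengths are in m, angles in rad, forces in N, time in s.
With the tool pointing down it reaches from about 0.35 to 0.85 m from the base axis. Payload 8.1 kg.
Tool frame: the origin (TCP) lies on the centre line of the jaws, within the pads' length; the fingertips stand 17 mm ahead of it and the grasp point (between the pads) lies 2 mm behind it; z points along the fingers, y is the line along which they close (so a half turn about z gives the same grasp; the last joint's range is limited). The gripper opens to 93 mm and grips with 3 to 60 N. Pads are 15 mm wide; open, the fingers measure 128 mm over their backs; the gripper's body (75 mm by 188 mm) begins 65 mm behind the grasp point.
Start: joints at [-1.299, 0.13, 1.488, -0, 1.523, -0.085], TCP at [0.21, -0.562, 0.236] pointing down, gripper open.
Joint ranges: [-2.96, 2.96], [-0.89, 2.26], [0.02, 2.5], [-1.34, 4.48], [0, 2.73], [-2.66, 2.66]. Speed limits (rad/s): [2.39, 2.39, 2.79, 3.14, 3.14, 3.14].

## Interface

Orientations are given as a rotation vector (axis times angle).
In Python, from plant import telemetry, viewer, order gives the robot as it stands.
- The arm moves only by the tool send_rows, never from a script. Its argument "plan" is a list that holds one entry, the list of rows, each a list of 5 numbers: the closure, from -1 (fully open) to 1 (shut), then the shift along the world's x, y, z normalised to -1 to 1, where 1 is 0.2 m, then the turn about the world's z normalised to -1 to 1, where 1 is 60 degrees. A call has 1 to 20 rows; each row is the pose to reach, as a shift and turn from the pose commanded when the call began; what a row does not reach only later rows make up. A row lasts 1/12 s, in which the tool goes at most 41.7 mm and 7.16 degrees, less where a joint would pass 70% of its speed; a pose out of reach is approached as far as the arm can. A call with a number of a shift or a turn outside -1 to 1 is refused whole. A call with a gripper value outside its range is refused whole. The fingers move at their own pace and stop on an object; "force" is the grip in N (left out, the last holds). Time passes only in rows, so rows that repeat a pose let the fingers close. It gives the time, the measured TCP pose, the force, the opening and the grip force at its end, in the units of the state.
- telemetry.read_state(): the state, without advancing time (a new reading comes with each control period).
- viewer.read_camera(name): name is "scene" or "top" or "wrist"; returns (picture, depth): 384x512x3 uint8, blue, green, red; 384x512 float32, m along the optical axis (not along the pixel's ray), 0 where there is no reading.
- viewer.calibration(name): a dict with "camera_matrix" (3x3 intrinsics, pixels), "extrinsics" (4x4, takes a point from camera to world coordinates); the wrist camera has in their place "hand_eye" (4x4, takes a point from camera to tool coordinates, whose origin is the TCP and whose axes are the flange's). Camera axes: x right, y up, looking along -z (the intrinsics and any distortion apply to the point x, -y, -z); pixel columns grow to the right and rows downward; lengths in m; the calibration is good to about 2 mm. A picture is of the moment at which its call begins: read the wrist's pose just before it. calibration takes no time and is no camera call.
- order.close_job(): hands the job in; it is judged then, once.
The state is a dict: "t": time; "q": joint angles; "dq": joint speeds; "joint_torque": joint torques, N m; "tool_pos": TCP position; "orientation": TCP orientation; "force": force on the tool from outside, world axes, zero at the start; "wrist_torque": the same for the moment, N m; "opening": finger opening in m; "gripper_force": force on a finger pad.
Only numpy, scipy, OpenCV 4.12 (cv2) and the standard library are available. Lean on these libraries where they do the work, as an engineer would, in place of code of your own. Each camera call takes 0.05 s, during which the arm holds its last target. There are 200 camera calls.

## Working session

There is one attempt and no reset: what is moved stays moved. The work goes in short steps, Python scripts to look and compute and a tool call to move; the robot and the scene stay as the last step left them, time stands still between calls to the robot, and variables do not carry over. Pictures are saved under pics/ and viewed, at most 10 in all, crops included, and the job is handed in when it is done.

Besides the shell and the picture viewer there is one more tool, called after ">>>" by a JSON object that holds its "fn" and its "kwargs". send_rows: Moves the arm, as the interface text tells. Scaled input: -1 to 1 covers 0.2 m each way for a shift and 60 degrees each way for a turn. Its arguments: {"type":"object","properties":{"plan":{"type":"array"},"force":{"type":"number"}},"required":["plan"]}

```bash
mkdir -p pics; ls; cat > h.py <<'E'
import numpy as np, cv2
from plant import telemetry, viewer, order
def snap(name,fn):
    s=telemetry.read_state(); im,d=viewer.read_camera(name); c=viewer.calibration(name)
    cv2.imwrite(f'pics/{fn}.png',im); np.savez(f'pics/{fn}.npz',im=im,d=d,K=c['camera_matrix'],E=c.get('extrinsics',np.eye(4)))
    return s,im,d,c
def pt(fn,u,v,r=1):
    z=np.load(f'pics/{fn}.npz');K=z['K'];p=z['d'][v-r:v+r+1,u-r:u+r+1];d=np.median(p[p>0])
    c=np.array([(u-K[0,2])/K[0,0]*d,-(v-K[1,2])/K[1,1]*d,-d,1]);return (z['E']@c)[:3]
E
python3 - <<'E'
from h import *
for n in('scene','top'):
    s,im,d,c=snap(n,n+'0'); print(c)
print(s)
E
```

```text
pics
{'camera_matrix': array([[442.142078  ,   0.        , 254.28708841],
       [  0.        , 442.142078  , 190.41351225],
       [  0.        ,   0.        ,   1.        ]]), 'extrinsics': array([[-0.95872339,  0.22504052, -0.17379937,  0.25116456],
       [-0.28387508, -0.72258371,  0.63030764,  0.98752547],
       [ 0.01626017,  0.65362798,  0.75664131,  1.38857239],
       [ 0.        ,  0.        ,  0.        ,  1.        ]])}
{'camera_matrix': array([[379.97879228,   0.        , 253.66599006],
       [  0.        , 379.97879228, 191.25849598],
       [  0.        ,   0.        ,   1.        ]]), 'extrinsics': array([[ 1.78080382e-02,  9.85597088e-01, -1.68170315e-01,
         3.59286497e-01],
       [-9.99838768e-01,  1.79420339e-02, -7.22783226e-04,
        -1.69720629e-02],
       [ 2.30494444e-03,  1.68156071e-01,  9.85757690e-01,
         1.19807969e+00],
       [ 0.00000000e+00,  0.00000000e+00,  0.00000000e+00,
         1.00000000e+00]])}
{'t': 0.05, 'q': array([-1.29941247e+00,  1.31161178e-01,  1.48923092e+00, -5.09517769e-05,
        1.52301710e+00, -8.54007097e-02]), 'dq': array([ 3.54558257e-07, -3.58640228e-04, -4.91349988e-04,  1.16379205e-03,
        5.90948095e-04, -8.80938154e-04]), 'joint_torque': array([ 1.42573292e-03, -5.61771762e+01, -4.93491483e+01,  7.69877317e-02,
        2.99459940e-02, -9.03666910e-05]), 'tool_pos': array([ 0.20941927, -0.56170372,  0.23461398]), 'orientation': array([-3.08996031e+00, -5.57151789e-01,  3.44359853e-04]), 'force': array([-0.24069445,  0.42831724, -0.66670763]), 'wrist_torque': array([-0.0117628 , -0.0428935 ,  0.01558842]), 'gripper_force': 0.0, 'opening': 0.09319008904250914}
```

View pics/scene0.png

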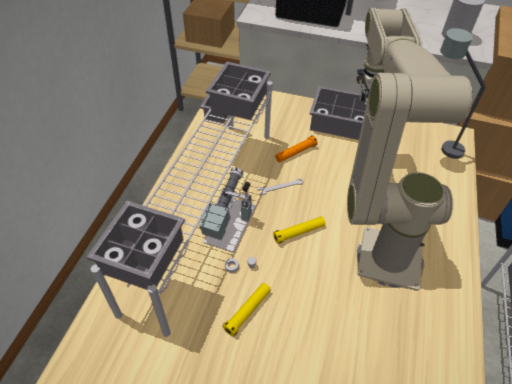

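View pics/top0.png

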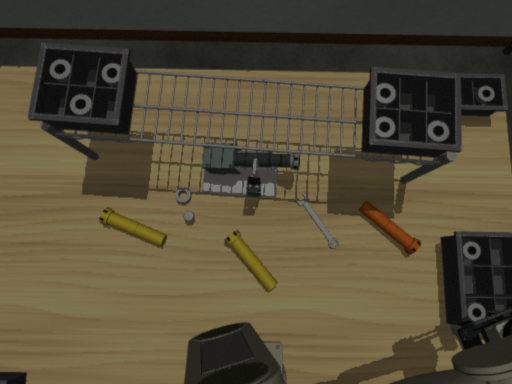

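The scene view shows the fixture around (230,215), under the wire shelf. The top view shows the housing at (220,157), the chuck running right to its nut at (293,160), and the clamp handle at (254,187). I'll enlarge the top view and measure.

```bash
python3 - <<'E'
from h import *
im=cv2.imread('pics/top0.png'); c=cv2.resize(im[135:205,190:330],None,fx=5.6,fy=5.6,interpolation=cv2.INTER_CUBIC)
c=np.clip(c*1.6,0,255).astype('uint8')
for k in range(190,330,20): cv2.putText(c,str(k),(int((k-190)*5.6),10),0,.4,(0,255,255))
for k in range(140,205,10): cv2.putText(c,str(k),(0,int((k-135)*5.6)),0,.4,(0,255,255))
cv2.imwrite('pics/c1.png',c)
print(viewer.calibration('wrist'))
for u in (300,297,294,290,285,275): print('chuck',u,pt('top0',u,160).round(3))
for u,v in((140,142),(350,155),(254,183),(254,190),(207,190),(274,192),(210,155),(230,155)): print(u,v,pt('top0',u,v,0 if v<0 else 1).round(3))
E
```

```text
{'camera_matrix': array([[294.35501115,   0.        , 255.92753204],
       [  0.        , 294.35501115, 194.04241531],
       [  0.        ,   0.        ,   1.        ]]), 'hand_eye': array([[ 4.01871574e-04,  9.55322913e-01,  2.95563818e-01,
         8.34165244e-02],
       [ 9.99999773e-01, -2.24326951e-04, -6.34606794e-04,
         4.85442032e-04],
       [-5.39951481e-04,  2.95564006e-01, -9.55322787e-01,
        -1.48934618e-01],
       [ 0.00000000e+00,  0.00000000e+00,  0.00000000e+00,
         1.00000000e+00]])}
chuck 300 [ 0.669 -0.164  0.002]
chuck 297 [ 0.633 -0.139  0.141]
chuck 294 [ 0.633 -0.13   0.139]
chuck 290 [ 0.633 -0.119  0.137]
chuck 285 [ 0.635 -0.105  0.129]
chuck 275 [ 0.636 -0.077  0.123]
140 142 [0.719 0.357 0.002]
350 155 [ 0.617 -0.259  0.263]
254 183 [ 0.552 -0.017  0.201]
254 190 [ 0.551 -0.017  0.099]
207 190 [0.563 0.132 0.013]
274 192 [ 0.56  -0.08   0.013]
210 155 [0.652 0.115 0.108]
230 155 [0.649 0.055 0.121]
```

View pics/c1.png

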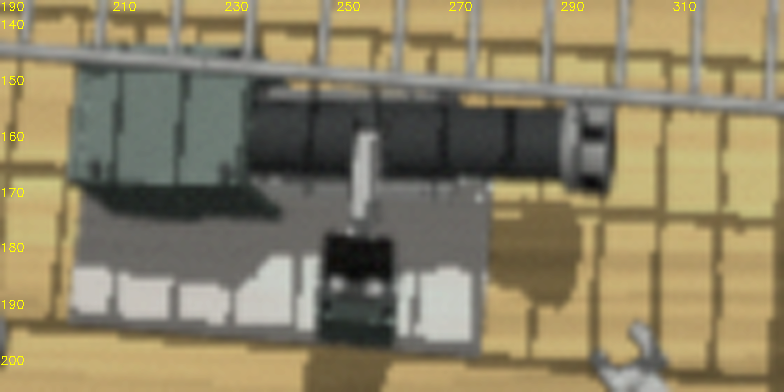

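The nut sits at about x 0.634, y −0.13, under the shelf edge, and rows can only yaw a vertical tool. I'll test in free space, over the bare end of the bench, what the arm does with an out-of-reach pose and whether it leans.

>>> {"fn": "send_rows", "kwargs": {"plan": [[[-1,0,0,0.5,0],[-1,0,0,1,0],[-1,0,0,1,0],[-1,0.2,-0.5,1,0],[-1,0.35,-0.9,1,0],[-1,0.35,-0.9,1,0],[-1,0.35,-0.9,1,0],[-1,0.35,-0.9,1,0],[-1,0.35,-0.9,1,0]]]}}

```text
t: 0.85
tool_pos: [0.2726, -0.7254, 0.4311]
orientation: [-3.091, -0.557, 0.0]
force: [0.5, 0.5, 0.1]
opening: 0.0929
gripper_force: 0.0
```

```bash
python3 - <<'E'
from h import *
for v,u in((144,200),(147,230),(149,250),(151,270),(153,300),(154,330)):
    z=np.load('pics/top0.npz')['d']; print(u,[pt('top0',u,w,0).round(3).tolist() for w in (v-1,v,v+1)])
E
```

```text
200 [[0.641, 0.123, 0.264], [0.639, 0.123, 0.261], [0.636, 0.123, 0.261]]
230 [[0.634, 0.046, 0.266], [0.631, 0.046, 0.265], [0.629, 0.046, 0.265]]
250 [[0.63, -0.005, 0.263], [0.628, -0.005, 0.262], [0.7, -0.002, 0.001]]
270 [[0.626, -0.056, 0.263], [0.624, -0.056, 0.262], [0.668, -0.063, 0.093]]
300 [[0.621, -0.132, 0.266], [0.619, -0.132, 0.265], [0.689, -0.164, 0.002]]
330 [[0.621, -0.209, 0.262], [0.618, -0.208, 0.263], [0.616, -0.209, 0.261]]
```

>>> {"fn": "send_rows", "kwargs": {"plan": [[[-1,0.2,-0.5,0,0],[-1,0.35,-0.95,0,0],[-1,0.35,-0.95,0,0],[-1,0.35,-0.95,0,0],[-1,0.35,-0.95,0,0],[-1,0.35,-0.95,0,0]]]}}

```text
t: 1.35
tool_pos: [0.2937, -0.7841, 0.3808]
orientation: [3.054, 0.551, 0.011]
force: [-0.9, -0.0, 0.5]
opening: 0.0931
gripper_force: 0.0
```

```bash
python3 - <<'E'
from h import *
print(telemetry.read_state())
E
```

```text
{'t': 1.35, 'q': array([-1.2746145 ,  1.01529008,  0.02238332,  0.00259248,  2.06457445,
       -0.05936802]), 'dq': array([ 0.00224754,  0.04697239,  0.00099095,  0.00049587, -0.08214483,
        0.00160944]), 'joint_torque': array([-1.42525728e-01, -8.51785684e+01, -5.14439285e+01,  7.72086927e-02,
       -2.80462615e-01,  4.06483363e-03]), 'tool_pos': array([ 0.29366962, -0.7841143 ,  0.38077694]), 'orientation': array([3.05352087, 0.55063882, 0.01069096]), 'force': array([-0.94820797, -0.03122805,  0.52328305]), 'wrist_torque': array([0.03046749, 0.01830286, 0.01779228]), 'gripper_force': 0.0, 'opening': 0.09307704319457136}
```

The IK does trade orientation when it cannot reach: it tilted about 2° and was still moving. Next, a zero-shift call, to see whether the lean stays or grows.

>>> {"fn": "send_rows", "kwargs": {"plan": [[[-1,0,0,0,0],[-1,0,0,0,0],[-1,0,0,0,0]]]}}

```text
t: 1.6
tool_pos: [0.2935, -0.7836, 0.3827]
orientation: [3.052, 0.55, 0.011]
force: [-0.2, -0.1, 0.1]
opening: 0.0933
gripper_force: 0.0
```

```bash
python3 - <<'E'
from h import *
s=telemetry.read_state();print(s['q'],s['dq'],s['tool_pos'],s['orientation'])
E
```

```text
[-1.27461694  1.01294258  0.02236382  0.00260253  2.06577157 -0.05934352] [ 0.00100095  0.00122003 -0.00087595  0.00031356 -0.00112044  0.00060619] [ 0.29350154 -0.78356137  0.382731  ] [3.05238263 0.55040529 0.01091206]
```

>>> {"fn": "send_rows", "kwargs": {"plan": [[[-1,-0.1,0.25,0.1,0],[-1,-0.2,0.5,0.2,0],[-1,-0.2,0.5,0.2,0],[-1,-0.2,0.5,0.2,0],[-1,-0.2,0.5,0.2,0]]]}}

```text
t: 2.02
tool_pos: [0.2523, -0.6799, 0.4239]
orientation: [3.053, 0.551, 0.011]
force: [0.2, -0.6, -0.1]
opening: 0.0934
gripper_force: 0.0
```

```bash
python3 - <<'E'
from h import *
from scipy.spatial.transform import Rotation as R
s=telemetry.read_state();print(s['q'],s['dq'],s['tool_pos'],s['orientation'],R.from_rotvec(s['orientation']).as_matrix())
E
```

```text
[-1.28747076  0.47721467  0.73201791  0.002813    1.89233622 -0.0726561 ] [-0.0145667  -0.3872843   0.42316834  0.003392   -0.08817989 -0.01147071] [ 0.25229853 -0.67994115  0.42393722] [3.05278408 0.5506645  0.0106168 ] [[ 9.36977893e-01  3.49118070e-01  1.37477431e-02]
 [ 3.49388535e-01 -9.36220370e-01 -3.76705469e-02]
 [-2.80551491e-04  4.00997735e-02 -9.99195641e-01]]
```

The lean persists: the later shift started from the pose reached and kept the tilt. So repeated out-of-reach pulls can build up the lean. I'll fit the arm's geometry and predict which pulls lean it fastest.

```bash
cat > arm.py <<'E'
import numpy as np
from scipy.optimize import least_squares
D=[(.1311612,1.48923,1.523017,np.hypot(.20941927,.56170372),.23461398),(1.01294,.02236382,2.06577157,np.hypot(.29350154,.78356137),.382731),(.47721467,.73201791,1.89233622,np.hypot(.25229853,.67994115),.42393722)]
def fk(q,p):
    a,b,s=q[0],q[0]+q[1],q[0]+q[1]+q[2]
    return np.array([p[0]+p[1]*np.sin(a)+p[2]*np.sin(b)+p[3]*np.sin(s), p[4]+p[1]*np.cos(a)+p[2]*np.cos(b)+p[3]*np.cos(s)])
f=least_squares(lambda p:np.r_[np.concatenate([fk(d,p)-d[3:] for d in D])*1e3,(p-[0,.4,.4,.3,.36])*.3],[0,.4,.4,.3,.36]); P=f.x
lo=[-.89,.02,0];hi=[2.26,2.5,2.73]
def ik(r,z,s,q0,w=1.): 
    return least_squares(lambda q:np.r_[fk(q,P)-[r,z],w*(sum(q)-s)],np.clip(q0,np.array(lo)+1e-4,np.array(hi)-1e-4),bounds=(lo,hi)).x
E
python3 - <<'E'
from arm import *
print(P,f.fun[:6])
q=ik(.998,.431,np.pi,[.6,.5,2]);print('test',q,np.pi-sum(q),fk(q,P))
for nm,(dr,dz),st in (('out',(.27,0),(.82,.2)),('outlow',(.27,0),(.85,.1)),('outup',(.27,.2),(.75,.5)),('up',(0,.2),(.4,.8)),('outup2',(.2,.2),(.4,.85))):
    q=ik(*st,np.pi,[.3,.8,2]); o=[]
    for k in range(6):
        c=fk(q,P); q=ik(c[0]+dr,c[1]+dz,sum(q),q); o.append((np.degrees(np.pi-sum(q)).round(1),*fk(q,P).round(2),*q.round(2)))
    print(nm,*o,sep='\n ')
E
```

```text
[-0.02456208  0.38402722  0.57618101  0.92477594  0.80656925] [-0.01600635 -0.65436373 -2.49836351 -2.88190098  2.51437207  3.53622452]
test [1.02937293 0.02       1.99281292] 0.09940681026675291 [0.89593065 0.37127393]
out
 (np.float64(5.7), np.float64(0.99), np.float64(0.17), np.float64(1.26), np.float64(0.02), np.float64(1.76))
 (np.float64(13.2), np.float64(1.12), np.float64(0.13), np.float64(1.32), np.float64(0.02), np.float64(1.57))
 (np.float64(20.6), np.float64(1.25), np.float64(0.11), np.float64(1.38), np.float64(0.02), np.float64(1.38))
 (np.float64(28.1), np.float64(1.37), np.float64(0.09), np.float64(1.45), np.float64(0.02), np.float64(1.18))
 (np.float64(35.4), np.float64(1.47), np.float64(0.09), np.float64(1.52), np.float64(0.02), np.float64(0.98))
 (np.float64(42.4), np.float64(1.56), np.float64(0.09), np.float64(1.59), np.float64(0.02), np.float64(0.79))
outlow
 (np.float64(5.9), np.float64(1.01), np.float64(0.08), np.float64(1.36), np.float64(0.02), np.float64(1.66))
 (np.float64(13.4), np.float64(1.14), np.float64(0.06), np.float64(1.4), np.float64(0.02), np.float64
[... 1732 characters left out ...]
), np.float64(0.09), np.float64(2.73))
outup2
 (np.float64(7.8), np.float64(0.48), np.float64(0.77), np.float64(0.4), np.float64(0.02), np.float64(2.59))
 (np.float64(14.5), np.float64(0.6), np.float64(0.79), np.float64(0.41), np.float64(0.02), np.float64(2.46))
 (np.float64(21.6), np.float64(0.72), np.float64(0.82), np.float64(0.42), np.float64(0.02), np.float64(2.32))
 (np.float64(29.1), np.float64(0.85), np.float64(0.86), np.float64(0.44), np.float64(0.02), np.float64(2.17))
 (np.float64(36.8), np.float64(0.97), np.float64(0.92), np.float64(0.47), np.float64(0.02), np.float64(2.01))
 (np.float64(44.7), np.float64(1.1), np.float64(0.99), np.float64(0.5), np.float64(0.02), np.float64(1.84))
```

>>> {"fn": "send_rows", "kwargs": {"plan": [[[-1,0.29,-1,0.8,0.1],[-1,0.29,-1,0.8,0.2],[-1,0.29,-1,0.8,0.35],[-1,0.29,-1,0.8,0.5],[-1,0.29,-1,0.8,0.6],[-1,0.29,-1,0.8,0.7],[-1,0.29,-1,0.8,0.8],[-1,0.29,-1,0.8,0.95],[-1,0.29,-1,0.8,1],[-1,0.29,-1,0.8,1]]]}}

```text
t: 2.85
tool_pos: [0.2669, -0.7499, 0.4845]
orientation: [2.375, 1.898, 0.004]
force: [-0.4, -0.2, 0.2]
opening: 0.0926
gripper_force: 0.0
```

```bash
cat > st.py <<'E'
from h import *
from scipy.spatial.transform import Rotation as R
s=telemetry.read_state();M=R.from_rotvec(s['orientation']).as_matrix()
print(round(s['t'],2),'q',s['q'].round(3),'p',s['tool_pos'].round(4),'F',s['force'].round(1),'op',round(s['opening'],4))
print('x',M[:,0].round(3),'y',M[:,1].round(3),'z',M[:,2].round(3),'lean',np.degrees(np.arccos(-M[2,2])).round(1),'azim',np.degrees(np.arctan2(M[1,2],M[0,2])).round(1),'head',np.degrees(np.arctan2(s['tool_pos'][1],s['tool_pos'][0])).round(1))
E
python3 st.py
```

```text
2.85 q [-1.313  0.886  0.022  0.051  2.141 -1.061] p [ 0.2669 -0.7499  0.4845] F [-0.4 -0.2  0.2] op 0.0926
x [ 0.223  0.973 -0.061] y [ 0.973 -0.217  0.08 ] z [ 0.065 -0.077 -0.995] lean 5.8 azim -49.9 head -70.4
```

>>> {"fn": "send_rows", "kwargs": {"plan": [[[-1,0.35,-1,1,0.12],[-1,0.35,-1,1,0.24],[-1,0.35,-1,1,0.36],[-1,0.35,-1,1,0.48],[-1,0.35,-1,1,0.55]]]}}

```text
t: 3.27
tool_pos: [0.2662, -0.7382, 0.5033]
orientation: [1.725, 2.472, 0.011]
force: [-0.4, 0.5, -0.2]
opening: 0.0932
gripper_force: 0.0
```

```bash
python3 st.py
```

```text
3.27 q [-1.331  0.863  0.022  0.108  2.163 -1.619] p [ 0.2662 -0.7382  0.5033] F [-0.4  0.5 -0.2] op 0.0932
x [-0.34   0.935 -0.1  ] y [0.934 0.348 0.079] z [ 0.108 -0.066 -0.992] lean 7.3 azim -31.6 head -70.2
```

>>> {"fn": "send_rows", "kwargs": {"plan": [[[-1,0.35,-1,0.3,0],[-1,0.35,-1,0.3,0],[-1,0.35,-1,0.3,0],[-1,0.35,-1,0.3,0]]]}}

```text
t: 3.6
tool_pos: [0.2799, -0.7695, 0.4731]
orientation: [1.719, 2.442, -0.017]
force: [0.3, 0.1, 0.4]
opening: 0.0929
gripper_force: 0.0
```

```bash
python3 st.py
```

```text
3.6 q [-1.325  0.904  0.022  0.106  2.087 -1.611] p [ 0.2799 -0.7695  0.4731] F [0.3 0.1 0.4] op 0.0929
x [-0.329  0.935 -0.133] y [0.937 0.341 0.08 ] z [ 0.12  -0.098 -0.988] lean 8.9 azim -39.3 head -70.0
```

>>> {"fn": "send_rows", "kwargs": {"plan": [[[-1,0.2,-1,0.8,0],[-1,0.2,-1,0.8,0],[-1,0.2,-1,0.8,0]]]}}

```text
t: 3.85
tool_pos: [0.2723, -0.7774, 0.4878]
orientation: [1.702, 2.415, -0.05]
force: [-0.0, 0.4, -1.2]
opening: 0.0928
gripper_force: 0.0
```

>>> {"fn": "send_rows", "kwargs": {"plan": [[[-1,0.2,-1,0.8,0],[-1,0.2,-1,0.8,0],[-1,0.2,-1,0.8,0]]]}}

```text
t: 4.1
tool_pos: [0.2666, -0.7862, 0.5004]
orientation: [1.685, 2.388, -0.082]
force: [1.3, -0.6, 0.2]
opening: 0.093
gripper_force: 0.0
```

>>> {"fn": "send_rows", "kwargs": {"plan": [[[-1,0.2,-1,0.5,0],[-1,0.2,-1,0.5,0],[-1,0.2,-1,0.5,0]]]}}

```text
t: 4.35
tool_pos: [0.2646, -0.8072, 0.4932]
orientation: [1.67, 2.362, -0.112]
force: [-0.4, 0.6, -0.6]
opening: 0.0929
gripper_force: 0.0
```

>>> {"fn": "send_rows", "kwargs": {"plan": [[[-1,0.2,-1,0.5,0],[-1,0.2,-1,0.5,0],[-1,0.2,-1,0.5,0],[-1,0.2,-1,0.5,0],[-1,0.2,-1,0.5,0],[-1,0.2,-1,0.5,0]]]}}

```text
t: 4.85
tool_pos: [0.2612, -0.832, 0.4817]
orientation: [1.654, 2.335, -0.143]
force: [0.5, 0.1, -0.0]
opening: 0.0929
gripper_force: 0.0
```

```bash
python3 st.py
```

```text
4.85 q [-1.374  0.907  0.023  0.125  1.938 -1.651] p [ 0.2612 -0.832   0.4817] F [ 0.5  0.1 -0. ] op 0.0929
x [-0.308  0.909 -0.279] y [0.937 0.341 0.078] z [ 0.166 -0.238 -0.957] lean 16.9 azim -55.0 head -72.6
```

>>> {"fn": "send_rows", "kwargs": {"plan": [[[-1,0.3,-1,0.8,0],[-1,0.3,-1,0.8,0]]]}}

```text
t: 5.02
tool_pos: [0.2653, -0.84, 0.4943]
orientation: [1.635, 2.305, -0.177]
force: [-0.1, -0.3, 0.1]
opening: 0.0928
gripper_force: 0.0
```

>>> {"fn": "send_rows", "kwargs": {"plan": [[[-1,0.3,-1,0.8,0],[-1,0.3,-1,0.8,0]]]}}

```text
t: 5.18
tool_pos: [0.2692, -0.8475, 0.507]
orientation: [1.617, 2.276, -0.209]
force: [-0.5, 0.4, 0.5]
opening: 0.0931
gripper_force: 0.0
```

>>> {"fn": "send_rows", "kwargs": {"plan": [[[-1,0.3,-1,0.8,0],[-1,0.3,-1,0.8,0]]]}}

```text
t: 5.35
tool_pos: [0.2729, -0.8555, 0.5173]
orientation: [1.6, 2.249, -0.238]
force: [-1.1, -0.4, -0.4]
opening: 0.0928
gripper_force: 0.0
```

>>> {"fn": "send_rows", "kwargs": {"plan": [[[-1,0.3,-1,0.8,0],[-1,0.3,-1,0.8,0]]]}}

```text
t: 5.52
tool_pos: [0.2765, -0.8639, 0.5271]
orientation: [1.584, 2.221, -0.266]
force: [-0.7, 1.0, 0.1]
opening: 0.0929
gripper_force: 0.0
```

>>> {"fn": "send_rows", "kwargs": {"plan": [[[-1,0.3,-1,0.8,0],[-1,0.3,-1,0.8,0]]]}}

```text
t: 5.68
tool_pos: [0.2803, -0.8727, 0.5368]
orientation: [1.566, 2.193, -0.294]
force: [-0.6, -0.6, 0.3]
opening: 0.0931
gripper_force: 0.0
```

```bash
python3 st.py
```

```text
5.68 q [-1.368  0.869  0.023  0.134  1.783 -1.638] p [ 0.2803 -0.8727  0.5368] F [-0.6 -0.6  0.3] op 0.0931
x [-0.271  0.847 -0.457] y [0.937 0.34  0.074] z [ 0.218 -0.409 -0.886] lean 27.6 azim -61.9 head -72.2
```

>>> {"fn": "send_rows", "kwargs": {"plan": [[[-1,0.2,-1,0.8,0],[-1,0.2,-1,0.8,0]]]}}

```text
t: 5.85
tool_pos: [0.2786, -0.8826, 0.5471]
orientation: [1.549, 2.165, -0.322]
force: [0.6, 0.1, 0.6]
opening: 0.0931
gripper_force: 0.0
```

>>> {"fn": "send_rows", "kwargs": {"plan": [[[-1,0.2,-1,0.8,0],[-1,0.2,-1,0.8,0]]]}}

```text
t: 6.02
tool_pos: [0.2769, -0.8929, 0.5575]
orientation: [1.531, 2.135, -0.35]
force: [0.4, 0.6, -0.5]
opening: 0.0932
gripper_force: 0.0
```

>>> {"fn": "send_rows", "kwargs": {"plan": [[[-1,0.2,-1,0.8,0],[-1,0.2,-1,0.8,0]]]}}

```text
t: 6.18
tool_pos: [0.2758, -0.9032, 0.5676]
orientation: [1.513, 2.106, -0.378]
force: [-0.9, -0.2, 0.2]
opening: 0.093
gripper_force: 0.0
```

>>> {"fn": "send_rows", "kwargs": {"plan": [[[-1,0.2,-1,0.8,0],[-1,0.2,-1,0.8,0]]]}}

```text
t: 6.35
tool_pos: [0.2751, -0.9135, 0.5776]
orientation: [1.495, 2.076, -0.405]
force: [-0.2, -0.2, -0.4]
opening: 0.0927
gripper_force: 0.0
```

```bash
python3 st.py; python3 - <<'E'
from h import *
# shank/nut axis, fixture yaw, housing edges from top depth
z=np.load('pics/top0.npz');d=z['d'];K=z['K'];E=z['E']
v,u=np.mgrid[0:384,0:512];c=np.stack([(u-K[0,2])/K[0,0]*d,-(v-K[1,2])/K[1,1]*d,-d,np.ones_like(d)],-1)@E.T;W=c[...,:3]
m=(W[...,2]>.15)&(W[...,2]<.24)&(W[...,0]>.48)&(W[...,0]<.62)&(abs(W[...,1])<.12); print('grip',W[m].round(3).tolist()[:40])
for u in range(232,299,6):
    col=W[150:172,u]; h=(col[:,2]>.09)&(col[:,2]<.2); 
    if h.any(): print(u,'x',col[h,0].min().round(3),col[h,0].max().round(3),'top',col[h,2].max().round(3),'y',np.median(col[h,1]).round(3))
E
```

```text
6.35 q [-1.39   0.852  0.023  0.153  1.649 -1.652] p [ 0.2751 -0.9135  0.5776] F [-0.2 -0.2 -0.4] op 0.0927
x [-0.235  0.775 -0.587] y [0.939 0.338 0.07 ] z [ 0.252 -0.534 -0.807] lean 36.2 azim -64.7 head -73.2
grip [[0.568, -0.0, 0.201], [0.568, -0.003, 0.202], [0.568, -0.006, 0.203], [0.569, -0.008, 0.198], [0.568, -0.011, 0.201], [0.569, -0.014, 0.196], [0.568, -0.016, 0.2], [0.569, -0.019, 0.198], [0.569, -0.022, 0.197], [0.57, -0.025, 0.194], [0.564, -0.001, 0.206], [0.564, -0.003, 0.208], [0.566, -0.006, 0.196], [0.565, -0.008, 0.203], [0.564, -0.011, 0.206], [0.565, -0.014, 0.202], [0.565, -0.016, 0.205], [0.565, -0.019, 0.203], [0.565, -0.022, 0.202], [0.566, -0.025, 0.201], [0.565, -0.027, 0.203], [0.565, -0.03, 0.204], [0.561, -0.001, 0.207], [0.562, -0.003, 0.204], [0.563, -0.006, 0.201], [0.561, -0.009, 0.207], [0.562, -0.011, 0.202], [0.562, -0.014, 0.202], [0.562, -0.017, 0.204], [0.562, -0.019, 0.203], [0.562, -0.022, 0.204], [0.562, -0.025, 0.204], [0.563, -0.027, 0.203], [0.563, -0.03, 0.199], [0.559, 0.002, 0.206], [0.559, -0.001, 0.204], [0.56, -0.003, 0.202], [0.559, -0.006, 0.203], [0.559, -0.009, 0.207], [0.559, -0.011, 0.204]]
232 x 0.611 0.665 top 0.125 y 0.049
238 x 0.633 0.66 top 0.102 y 0.032
244 x 0.629 0.663 top 0.108 y 0.014
250 x 0.627 0.663 top 0.11 y -0.004
256 x 0.599 0.668 top 0.141 y -0.021
262 x 0.616 0.668 top 0.121 y -0.039
268 x 0.613 0.668 top 0.124 y -0.056
274 x 0.621 0.656 top 0.126 y -0.074
280 x 0.619 0.655 top 0.128 y -0.091
286 x 0.618 0.655 top 0.133 y -0.108
292 x 0.612 0.655 top 0.139 y -0.125
298 x 0.612 0.652 top 0.143 y -0.142
```

The tool now leans 36° and holds it. I'll swing to the clamp, turning 66° so the finger line runs along the cradle.

>>> {"fn": "send_rows", "kwargs": {"plan": [[[-1,0.25,1,0,0.277],[-1,0.25,1,0,0.277],[-1,0.25,1,0,0.277],[-1,0.25,1,0,0.277],[-1,0.25,1,0,0.277],[-1,0.25,1,0,0.277]]]}}

```text
t: 6.85
tool_pos: [0.3236, -0.7148, 0.576]
orientation: [1.17, 2.251, -0.291]
force: [0.4, -0.3, 1.3]
opening: 0.0927
gripper_force: 0.0
```

>>> {"fn": "send_rows", "kwargs": {"plan": [[[-1,0.25,1,0,0.277],[-1,0.25,1,0,0.277],[-1,0.25,1,0,0.277],[-1,0.25,1,0,0.277],[-1,0.25,1,0,0.277],[-1,0.25,1,0,0.277]]]}}

```text
t: 7.35
tool_pos: [0.3758, -0.5105, 0.5803]
orientation: [0.819, 2.379, -0.176]
force: [0.0, 0.9, 0.5]
opening: 0.0929
gripper_force: 0.0
```

```bash
python3 st.py
```

```text
7.35 q [-1.236 -0.223  1.33   0.387  1.522 -2.06 ] p [ 0.3758 -0.5105  0.5803] F [0.  0.9 0.5] op 0.0929
x [-0.623  0.515 -0.589] y [0.596 0.8   0.069] z [ 0.506 -0.308 -0.805] lean 36.3 azim -31.3 head -53.6
```

>>> {"fn": "send_rows", "kwargs": {"plan": [[[-1,0.1,1,0,0.24],[-1,0.1,1,0,0.24],[-1,0.1,1,0,0.24],[-1,0.1,1,0,0.24],[-1,0.1,1,0,0.24],[-1,0.1,1,0,0.24]]]}}

```text
t: 7.85
tool_pos: [0.3944, -0.3115, 0.5807]
orientation: [0.512, 2.455, -0.076]
force: [-0.2, -0.4, 0.5]
opening: 0.0932
gripper_force: 0.0
```

>>> {"fn": "send_rows", "kwargs": {"plan": [[[-1,0,1,-0.3,0.314],[-1,0,1,-0.5,0.314],[-1,0,1,-0.6,0.314],[-1,0,1,-0.6,0.314],[-1,0,1,-0.6,0.314],[-1,0,1,-0.6,0.314],[-1,0,1,-0.6,0.314]]]}}

```text
t: 8.43
tool_pos: [0.4049, -0.1211, 0.4577]
orientation: [0.105, 2.525, 0.078]
force: [0.3, 0.2, 0.4]
opening: 0.093
gripper_force: 0.0
```

```bash
python3 st.py
```

```text
8.43 q [-0.81  -0.891  1.98   0.456  1.617 -2.174] p [ 0.4049 -0.1211  0.4577] F [0.3 0.2 0.4] op 0.093
x [-0.815  0.093 -0.572] y [0.058 0.995 0.08 ] z [ 0.577  0.032 -0.816] lean 35.3 azim 3.2 head -16.6
```

>>> {"fn": "send_rows", "kwargs": {"plan": [[[-1,0.4,0.2,-0.1,0],[-1,0.4,0.5,-0.2,0],[-1,0.4,0.5,-0.3,0],[-1,0.4,0.5,-0.3,0],[-1,0.4,0.5,-0.3,0],[-1,0.4,0.5,-0.3,0],[-1,0.4,0.5,-0.3,0]]]}}

```text
t: 9.02
tool_pos: [0.4844, -0.0245, 0.4038]
orientation: [0.107, 2.518, 0.068]
force: [0.1, 0.4, 0.1]
opening: 0.093
gripper_force: 0.0
```

```bash
python3 st.py; python3 - <<'E'
from h import *
s,im,d,c=snap('wrist','w1')
E
```

```text
9.02 q [-0.307 -0.822  2.051  0.207  1.324 -1.783] p [ 0.4844 -0.0245  0.4038] F [0.1 0.4 0.1] op 0.093
x [-0.811  0.092 -0.578] y [0.061 0.995 0.074] z [ 0.582  0.024 -0.812] lean 35.7 azim 2.4 head -2.9
```

View pics/w1.png

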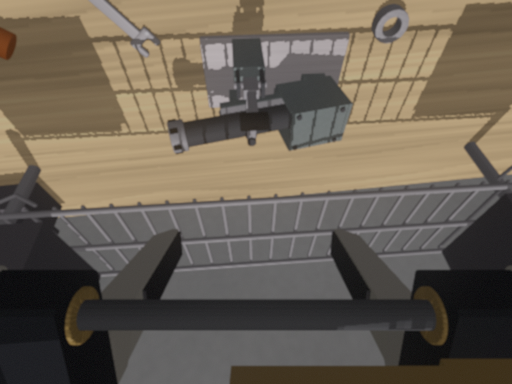

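The wrist view shows the clamp grip at about (247,50), the pad at (252,140), the nut at (178,136) and the housing at (312,112), with nothing obstructing. I'll measure them.

```bash
python3 - <<'E'
from h import *
from scipy.spatial.transform import Rotation as R
s=telemetry.read_state();z=dict(np.load('pics/w1.npz'));T=np.eye(4);T[:3,:3]=R.from_rotvec(s['orientation']).as_matrix();T[:3,3]=s['tool_pos'];z['E']=T@viewer.calibration('wrist')['hand_eye'];np.savez('pics/w1.npz',**z)
d=z['d'];K=z['K'];v,u=np.mgrid[0:384,0:512];W=(np.stack([(u-K[0,2])/K[0,0]*d,-(v-K[1,2])/K[1,1]*d,-d,np.ones_like(d)],-1)@z['E'].T)[...,:3]
m=(W[...,2]>.17)&(W[...,2]<.23)&(v<130)&(v>20)&(W[...,0]<.6);print('grip n',m.sum(),W[m].min(0).round(3),W[m].max(0).round(3),W[m].mean(0).round(3))
m=(v>115)&(v<155)&(u>165)&(u<187)&(W[...,2]>.08)&(W[...,2]<.2);print('nut',W[m].min(0).round(3),W[m].max(0).round(3))
for uu in (195,210,225): 
    k=(v>95)&(v<160)&(u==uu)&(W[...,2]>.08)&(W[...,2]<.2);print('shank',uu,W[k].min(0).round(3),W[k].max(0).round(3))
print('shelf',[W[vv,uu].round(3).tolist() for uu in(100,250,300) for vv in range(196,212,3) if .2<W[vv,uu,2]<.3])
print('pad arm',[W[vv,252].round(3).tolist() for vv in range(90,146,6)])
E
```

```text
grip n 563 [ 0.548 -0.035  0.17 ] [ 0.566 -0.     0.207] [ 0.555 -0.017  0.198]
nut [ 0.612 -0.149  0.098] [ 0.66  -0.119  0.145]
shank 195 [ 0.62  -0.112  0.101] [ 0.65  -0.106  0.131]
shank 210 [ 0.622 -0.089  0.093] [ 0.655 -0.083  0.126]
shank 225 [ 0.614 -0.065  0.088] [ 0.656 -0.059  0.122]
shelf [[0.615, -0.214, 0.26], [0.616, -0.213, 0.264], [0.628, -0.031, 0.254], [0.626, -0.031, 0.26], [0.628, -0.031, 0.264], [0.646, -0.032, 0.256], [0.653, -0.033, 0.255], [0.659, -0.033, 0.257], [0.631, 0.032, 0.26], [0.632, 0.031, 0.264], [0.649, 0.033, 0.256], [0.655, 0.034, 0.257], [0.662, 0.034, 0.257], [0.671, 0.035, 0.256]]
pad arm [[0.555, -0.015, 0.138], [0.556, -0.016, 0.149], [0.556, -0.017, 0.162], [0.556, -0.018, 0.174], [0.549, -0.019, 0.195], [0.552, -0.019, 0.202], [0.559, -0.02, 0.205], [0.627, -0.02, 0.136], [0.639, -0.021, 0.136], [0.649, -0.022, 0.139]]
```

>>> {"fn": "send_rows", "kwargs": {"plan": [[[-1,0.04,0.02,-0.3,0],[-1,0.083,0.02,-0.64,0],[-1,0.083,0.02,-0.64,0],[-1,0.083,0.02,-0.64,0],[-1,0.15,0.025,-0.75,0],[-1,0.23,0.03,-0.85,0],[-1,0.3,0.035,-0.95,0],[-1,0.34,0.035,-1,0],[-1,0.34,0.035,-1,0],[-1,0.34,0.035,-1,0]]]}}

```text
t: 9.9
tool_pos: [0.5533, -0.0184, 0.2044]
orientation: [0.11, 2.518, 0.068]
force: [-0.1, 0.8, -0.1]
opening: 0.093
gripper_force: 0.0
```

```bash
python3 st.py
```

```text
9.9 q [-0.228 -0.575  2.271  0.207  0.851 -1.8  ] p [ 0.5533 -0.0184  0.2044] F [-0.1  0.8 -0.1] op 0.093
x [-0.811  0.095 -0.578] y [0.063 0.995 0.075] z [ 0.582  0.024 -0.813] lean 35.6 azim 2.3 head -1.9
```

>>> {"fn": "send_rows", "kwargs": {"plan": [[[-1,0.03,0,-0.05,0],[-1,0.03,0,-0.05,0],[0.4,0.03,0,-0.05,0],[0.4,0.03,0,-0.05,0],[0.4,0.03,0,-0.05,0],[0.4,0.03,0,-0.05,0],[1,0.03,0,-0.05,0],[1,0.03,0,-0.05,0],[1,0.03,0,-0.05,0],[1,0.03,0,-0.05,0],[1,0.03,0,-0.05,0]]], "force": 20}}

```text
t: 10.82
tool_pos: [0.5585, -0.0167, 0.1919]
orientation: [0.107, 2.52, 0.07]
force: [0.2, -0.0, -0.3]
opening: 0.0375
gripper_force: 0.0
```

```bash
python3 st.py; python3 - <<'E'
import numpy as np
g0=np.array([.559,.195]);h=np.array([.559,.117])
for a in np.arange(0,1.46,.145): print(round(a,3),((h+.078*np.array([-np.sin(a),np.cos(a)])-g0)/.2).round(3))
E
```

```text
10.82 q [-0.221 -0.542  2.273  0.21   0.817 -1.803] p [ 0.5585 -0.0167  0.1919] F [ 0.2 -0.  -0.3] op 0.0375
x [-0.812  0.093 -0.577] y [0.061 0.995 0.075] z [ 0.581  0.025 -0.813] lean 35.6 azim 2.5 head -1.7
0.0 [0. 0.]
0.145 [-0.056 -0.004]
0.29 [-0.112 -0.016]
0.435 [-0.164 -0.036]
0.58 [-0.214 -0.064]
0.725 [-0.259 -0.098]
0.87 [-0.298 -0.139]
1.015 [-0.331 -0.184]
1.16 [-0.358 -0.234]
1.305 [-0.376 -0.288]
1.45 [-0.387 -0.343]
```

>>> {"fn": "send_rows", "kwargs": {"plan": [[[1,0,0,0,0],[1,0,0,0,0],[1,0,0,0,0]]]}}

```text
t: 11.07
tool_pos: [0.5585, -0.0158, 0.192]
orientation: [0.107, 2.52, 0.071]
force: [0.3, 5.6, 0.6]
opening: 0.0345
gripper_force: 20.0
```

>>> {"fn": "send_rows", "kwargs": {"plan": [[[1,-0.028,0.002,-0.001,0],[1,-0.056,0.004,-0.004,0],[1,-0.112,0.008,-0.016,0],[1,-0.164,0.011,-0.036,0],[1,-0.164,0.011,-0.036,0]]]}}

```text
t: 11.48
tool_pos: [0.5248, -0.0136, 0.1844]
orientation: [0.107, 2.52, 0.071]
force: [2.3, 6.1, -2.6]
opening: 0.0346
gripper_force: 20.0
```

```bash
python3 st.py
```

```text
11.48 q [-0.236 -0.671  2.366  0.216  0.856 -1.814] p [ 0.5248 -0.0136  0.1844] F [ 2.3  6.1 -2.6] op 0.0346
x [-0.812  0.093 -0.577] y [0.06  0.995 0.076] z [ 0.581  0.027 -0.813] lean 35.6 azim 2.6 head -1.5
```

>>> {"fn": "send_rows", "kwargs": {"plan": [[[1,-0.05,0.003,-0.028,0],[1,-0.095,0.006,-0.062,0],[1,-0.134,0.009,-0.103,0],[1,-0.167,0.011,-0.148,0],[1,-0.167,0.011,-0.148,0],[1,-0.167,0.011,-0.148,0]]]}}

```text
t: 11.98
tool_pos: [0.4917, -0.0113, 0.1549]
orientation: [0.106, 2.521, 0.072]
force: [-9.0, 6.5, 6.8]
opening: 0.0339
gripper_force: 20.0
```

```bash
python3 st.py
```

```text
11.98 q [-0.256 -0.794  2.487  0.23   0.864 -1.84 ] p [ 0.4917 -0.0113  0.1549] F [-9.   6.5  6.8] op 0.0339
x [-0.812  0.093 -0.576] y [0.06  0.995 0.076] z [ 0.58   0.027 -0.814] lean 35.5 azim 2.7 head -1.3
```

The clamp is at about 1.03 rad, past centre, and q3 is near its limit, so I'll release and let it fall fully back, then rise and check.

>>> {"fn": "send_rows", "kwargs": {"plan": [[[-1,0,0,0,0],[-1,0,0,0,0],[-1,0,0,0,0],[-1,0,0,0,0],[-1,0,0,0.1,0],[-1,0,0,0.3,0],[-1,0,-0.2,0.5,0],[-1,0,-0.4,0.7,0],[-1,0,-0.8,0.8,0],[-1,0,-1,0.8,0],[-1,0,-1,0.8,0],[-1,0,-1,0.8,0]]], "force": 60}}

```text
t: 12.98
tool_pos: [0.4921, -0.2168, 0.3169]
orientation: [0.11, 2.518, 0.065]
force: [1.2, 0.0, -0.8]
opening: 0.0929
gripper_force: 0.0
```

```bash
python3 st.py; python3 - <<'E'
from h import *
snap('top','top1')
im=cv2.imread('pics/top1.png'); a=cv2.resize(im[130:230,180:340],None,fx=4,fy=4,interpolation=cv2.INTER_CUBIC)
cv2.imwrite('pics/c2.png',np.clip(a*1.5,0,255).astype('uint8'))
z=np.load('pics/top1.npz');d=z['d'];K=z['K'];E=z['E']
v,u=np.mgrid[0:384,0:512];W=(np.stack([(u-K[0,2])/K[0,0]*d,-(v-K[1,2])/K[1,1]*d,-d,np.ones_like(d)],-1)@E.T)[...,:3]
m=(W[...,2]>.05)&(W[...,2]<.24)&(W[...,0]>.44)&(W[...,0]<.6)&(abs(W[...,1]+.015)<.04)
for vv in range(160,235,3):
    k=m[vv]; 
    if k.any(): print(vv,W[vv][k].mean(0).round(3),k.sum())
E
```

```text
12.98 q [-0.815 -0.571  2.065  0.482  1.245 -2.361] p [ 0.4921 -0.2168  0.3169] F [ 1.2  0.  -0.8] op 0.0929
x [-0.81   0.094 -0.579] y [0.064 0.995 0.072] z [ 0.583  0.021 -0.812] lean 35.7 azim 2.1 head -23.8
178 [ 0.564 -0.015  0.209] 6
181 [ 0.561 -0.009  0.184] 7
184 [ 0.559 -0.014  0.149] 15
187 [ 0.552 -0.014  0.138] 15
190 [ 0.547 -0.014  0.12 ] 15
193 [ 0.541 -0.014  0.102] 15
196 [ 0.529 -0.013  0.124] 4
199 [ 0.52  -0.013  0.124] 4
202 [ 0.511 -0.012  0.125] 5
205 [ 0.502 -0.011  0.129] 4
208 [ 0.493 -0.008  0.128] 5
211 [ 0.484 -0.011  0.137] 12
214 [ 0.476 -0.008  0.134] 12
```

View pics/c2.png

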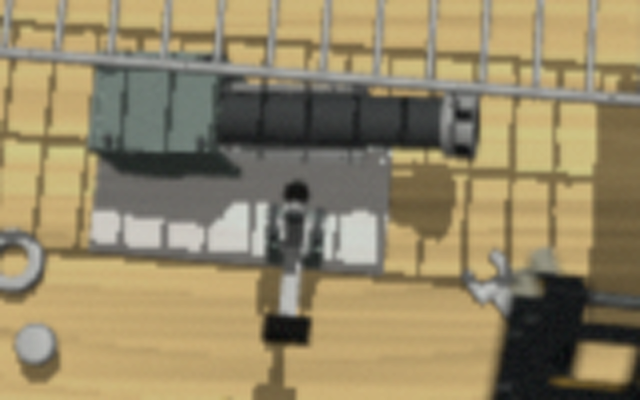

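The top crop shows the clamp fully back, with its grip at crop (285,330), about x 0.48, and the chuck unmoved with its nut at (460,125). I'll bring the open +y finger's back uphill of the nut face, under the shelf.

>>> {"fn": "send_rows", "kwargs": {"plan": [[[-1,0.1,-0.1,-0.15,0],[-1,0.145,-0.1,-0.26,0],[-1,0.145,-0.1,-0.26,0],[-1,0.24,-0.1,-0.4,0],[-1,0.34,-0.1,-0.54,0],[-1,0.44,-0.1,-0.68,0],[-1,0.54,-0.1,-0.82,0],[-1,0.54,-0.1,-0.82,0],[-1,0.54,-0.1,-0.82,0]]]}}

```text
t: 13.78
tool_pos: [0.5996, -0.2305, 0.1486]
orientation: [0.107, 2.524, 0.075]
force: [-0.1, 0.1, 0.1]
opening: 0.0929
gripper_force: 0.0
```

```bash
python3 st.py
```

```text
13.78 q [-0.664 -0.122  2.031  0.546  0.819 -2.444] p [ 0.5996 -0.2305  0.1486] F [-0.1  0.1  0.1] op 0.0929
x [-0.814  0.094 -0.573] y [0.06  0.995 0.078] z [ 0.578  0.029 -0.816] lean 35.3 azim 2.9 head -21.0
```

>>> {"fn": "send_rows", "kwargs": {"plan": [[[-1,0.05,-0.02,-0.05,0],[-1,0.1,-0.02,-0.108,0],[-1,0.1,-0.02,-0.108,0],[-1,0.1,-0.02,-0.108,0]]]}}

```text
t: 14.12
tool_pos: [0.6207, -0.2367, 0.1321]
orientation: [0.107, 2.518, 0.068]
force: [-0.1, 0.8, -0.3]
opening: 0.0931
gripper_force: 0.0
```

```bash
python3 st.py; python3 - <<'E'
from h import *
snap('wrist','w2')
E
```

```text
14.12 q [-0.646 -0.043  1.992  0.562  0.768 -2.459] p [ 0.6207 -0.2367  0.1321] F [-0.1  0.8 -0.3] op 0.0931
x [-0.81   0.092 -0.579] y [0.061 0.995 0.074] z [ 0.583  0.025 -0.812] lean 35.7 azim 2.4 head -20.9
```

View pics/w2.png

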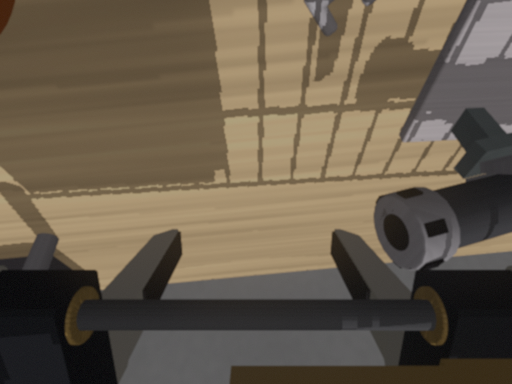

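The wrist view shows the nut face at (400,232) just to the right of the +y finger, whose tip at (345,235) is level with the face centre. I'll close the gap and start feeling.

>>> {"fn": "send_rows", "kwargs": {"plan": [[[-1,0.005,0.04,-0.02,0],[-1,0.005,0.08,-0.025,0],[-1,0.005,0.08,-0.025,0],[-1,0.008,0.105,-0.03,0],[-1,0.01,0.13,-0.035,0],[-1,0.01,0.13,-0.035,0],[-1,0.01,0.13,-0.035,0]]], "force": 60}}

```text
t: 14.75
tool_pos: [0.6223, -0.2098, 0.1225]
orientation: [0.107, 2.52, 0.07]
force: [-0.1, -0.1, -0.4]
opening: 0.0929
gripper_force: 0.0
```

>>> {"fn": "send_rows", "kwargs": {"plan": [[[-1,0.001,0.012,-0.002,0],[-1,0.002,0.025,-0.005,0],[-1,0.002,0.025,-0.005,0]]]}}

```text
t: 15.0
tool_pos: [0.6229, -0.2057, 0.1218]
orientation: [0.108, 2.519, 0.068]
force: [-0.6, -3.1, 0.9]
opening: 0.0927
gripper_force: 1.5
```

```bash
python3 st.py
```

```text
15.0 q [-0.589 -0.064  2.033  0.544  0.724 -2.405] p [ 0.6229 -0.2057  0.1218] F [-0.6 -3.1  0.9] op 0.0927
x [-0.811  0.093 -0.578] y [0.062 0.995 0.074] z [ 0.582  0.024 -0.813] lean 35.6 azim 2.4 head -18.3
```

Contact at about −3 N. The stop is at least 18 mm away, so I'll slide 14 mm first and then step.

>>> {"fn": "send_rows", "kwargs": {"plan": [[[-1,0.001,0.012,-0.003,0],[-1,0.001,0.024,-0.005,0],[-1,0.002,0.036,-0.008,0],[-1,0.003,0.048,-0.01,0],[-1,0.004,0.058,-0.012,0],[-1,0.004,0.068,-0.014,0],[-1,0.004,0.068,-0.014,0]]]}}

```text
t: 15.58
tool_pos: [0.6236, -0.1912, 0.1188]
orientation: [0.107, 2.52, 0.07]
force: [1.0, -2.5, -0.1]
opening: 0.0927
gripper_force: 1.3
```

>>> {"fn": "send_rows", "kwargs": {"plan": [[[-1,0.001,0.009,-0.002,0],[-1,0.001,0.009,-0.002,0]]]}}

```text
t: 15.75
tool_pos: [0.6238, -0.1896, 0.1184]
orientation: [0.107, 2.52, 0.07]
force: [-0.3, -1.8, 1.1]
opening: 0.0929
gripper_force: 1.5
```

```bash
python3 st.py
```

```text
15.75 q [-0.559 -0.075  2.051  0.533  0.706 -2.374] p [ 0.6238 -0.1896  0.1184] F [-0.3 -1.8  1.1] op 0.0929
x [-0.811  0.093 -0.577] y [0.061 0.995 0.075] z [ 0.581  0.025 -0.813] lean 35.6 azim 2.5 head -16.9
```

>>> {"fn": "send_rows", "kwargs": {"plan": [[[-1,0,0.005,-0.001,0],[-1,0.001,0.01,-0.002,0],[-1,0.001,0.01,-0.002,0]]]}}

```text
t: 16.0
tool_pos: [0.6239, -0.1879, 0.118]
orientation: [0.108, 2.52, 0.069]
force: [-0.5, -3.9, 0.4]
opening: 0.0926
gripper_force: 1.9
```

>>> {"fn": "send_rows", "kwargs": {"plan": [[[-1,0,0.005,-0.001,0],[-1,0.001,0.01,-0.002,0],[-1,0.001,0.01,-0.002,0]]]}}

```text
t: 16.25
tool_pos: [0.6241, -0.186, 0.1176]
orientation: [0.108, 2.52, 0.069]
force: [-1.7, -4.3, 2.2]
opening: 0.0927
gripper_force: 2.4
```

>>> {"fn": "send_rows", "kwargs": {"plan": [[[-1,0,0.005,-0.001,0],[-1,0.001,0.01,-0.002,0],[-1,0.001,0.01,-0.002,0]]]}}

```text
t: 16.5
tool_pos: [0.6243, -0.1845, 0.1174]
orientation: [0.108, 2.519, 0.068]
force: [-3.1, -7.4, 1.7]
opening: 0.0926
gripper_force: 3.8
```

>>> {"fn": "send_rows", "kwargs": {"plan": [[[-1,0,0.003,-0.001,0],[-1,0.001,0.007,-0.001,0],[-1,0.001,0.007,-0.001,0]]]}}

```text
t: 16.75
tool_pos: [0.6245, -0.1837, 0.1173]
orientation: [0.108, 2.519, 0.067]
force: [-4.2, -9.1, 3.3]
opening: 0.0929
gripper_force: 5.0
```

```bash
python3 st.py
```

```text
16.75 q [-0.546 -0.08   2.058  0.526  0.696 -2.359] p [ 0.6245 -0.1837  0.1173] F [-4.2 -9.1  3.3] op 0.0929
x [-0.811  0.093 -0.578] y [0.062 0.995 0.073] z [ 0.582  0.023 -0.813] lean 35.6 azim 2.3 head -16.4
```

>>> {"fn": "send_rows", "kwargs": {"plan": [[[-1,0,0.003,-0.001,0],[-1,0.001,0.007,-0.001,0],[-1,0.001,0.007,-0.001,0],[-1,0.001,0.007,-0.001,0]]]}}

```text
t: 17.08
tool_pos: [0.6247, -0.1829, 0.1174]
orientation: [0.108, 2.519, 0.066]
force: [-5.7, -11.1, 2.8]
opening: 0.0925
gripper_force: 6.1
```

```bash
python3 - <<'E'
from h import *
for k in range(4):
    s,im,d,c=snap('wrist','w3') if k==3 else (telemetry.read_state(),0,viewer.read_camera('wrist')[1],0)
    print(s['force'].round(1),s['tool_pos'].round(4),s['wrist_torque'].round(2),s['gripper_force'])
im=cv2.imread('pics/w3.png');cv2.imwrite('pics/c3.png',cv2.resize(im[90:330,270:512],None,fx=2.4,fy=2.4,interpolation=cv2.INTER_CUBIC))
E
```

```text
[ -5.7 -11.1   2.8] [ 0.6247 -0.1829  0.1174] [-1.32  0.59 -0.76] 6.113422536291182
[ -6.6 -11.2   3.8] [ 0.6247 -0.1829  0.1174] [-1.34  0.58 -0.82] 6.096872580237687
[ -5.5 -11.6   4. ] [ 0.6247 -0.1829  0.1174] [-1.32  0.62 -0.77] 6.08883140143007
[ -6.1 -11.6   4.6] [ 0.6247 -0.1829  0.1174] [-1.37  0.6  -0.71] 6.0844290582463145
```

View pics/c3.png

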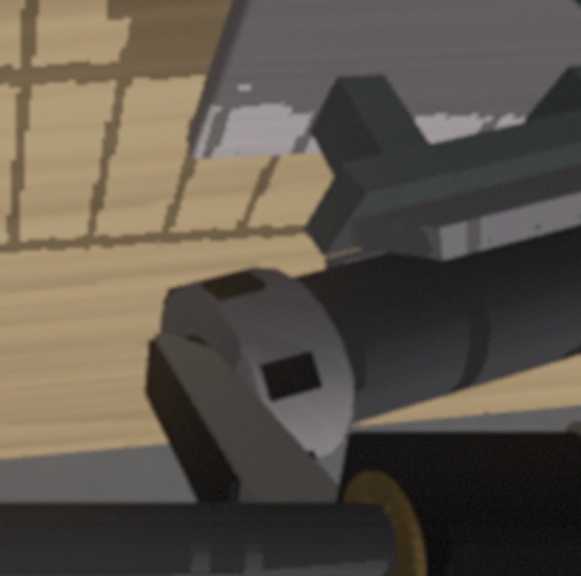

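The force rises about 2.5 N/mm after roughly 20 mm of travel, which is the rubber stop, and the crop shows the finger flat on the nut with the V gap shortened. I'll ease off and withdraw.

>>> {"fn": "send_rows", "kwargs": {"plan": [[[-1,0,-0.01,0.002,0],[-1,0,-0.02,0.004,0],[-1,-0.002,-0.04,0.008,0],[-1,-0.004,-0.09,0.01,0],[-1,-0.004,-0.12,0.01,0],[-1,-0.1,-0.12,0.14,0],[-1,-0.22,-0.12,0.31,0],[-1,-0.35,-0.12,0.49,0],[-1,-0.45,-0.1,0.62,0],[-1,-0.55,-0.05,0.75,0],[-1,-0.6,0,0.85,0],[-1,-0.65,0.2,1,0],[-1,-0.65,0.4,1,0],[-1,-0.65,0.6,1,0],[-1,-0.65,0.8,1,0],[-1,-0.65,0.85,1,0],[-1,-0.65,0.85,1,0]]]}}

```text
t: 18.7
tool_pos: [0.4946, -0.0075, 0.3176]
orientation: [0.1, 2.519, 0.072]
force: [-0.5, 0.1, -0.1]
opening: 0.0929
gripper_force: 0.0
```

```bash
python3 st.py; python3 - <<'E'
from h import *
snap('top','top2')
z=np.load('pics/top2.npz');d=z['d'];K=z['K'];E=z['E']
v,u=np.mgrid[0:384,0:512];W=(np.stack([(u-K[0,2])/K[0,0]*d,-(v-K[1,2])/K[1,1]*d,-d,np.ones_like(d)],-1)@E.T)[...,:3]
k=(W[...,2]>.09)&(W[...,2]<.17)&(W[...,0]>.6)&(W[...,0]<.67)&(W[...,1]<-.05);print('nut end y',np.sort(W[k][:,1])[:12].round(4))
z0=np.load('pics/top1.npz')['d'];d=z0;W=(np.stack([(u-K[0,2])/K[0,0]*d,-(v-K[1,2])/K[1,1]*d,-d,np.ones_like(d)],-1)@E.T)[...,:3]
k=(W[...,2]>.09)&(W[...,2]<.17)&(W[...,0]>.6)&(W[...,0]<.67)&(W[...,1]<-.05)&(W[...,1]>-.17);print('before',np.sort(W[k][:,1])[:12].round(4))
E
```

```text
18.7 q [-0.243 -0.838  2.216  0.184  1.167 -1.755] p [ 0.4946 -0.0075  0.3176] F [-0.5  0.1 -0.1] op 0.0929
x [-0.811  0.089 -0.578] y [0.055 0.996 0.075] z [ 0.582  0.029 -0.812] lean 35.7 azim 2.8 head -0.9
nut end y [-0.4885 -0.4882 -0.4881 -0.4881 -0.4881 -0.4874 -0.4873 -0.4871 -0.487
 -0.4867 -0.4866 -0.4865]
before [-0.1493 -0.1491 -0.1486 -0.1485 -0.148  -0.1477 -0.1475 -0.1473 -0.1471
 -0.1468 -0.1468 -0.1467]
```

>>> {"fn": "send_rows", "kwargs": {"plan": [[[-1,-1,0,0,0],[-1,-1,0,0,0],[-1,-1,0,0,0],[-1,-1,0,0,0]]]}}

```text
t: 19.08
tool_pos: [0.4651, -0.0241, 0.3312]
orientation: [0.109, 2.556, 0.074]
force: [-0.7, -0.9, -0.2]
opening: 0.0929
gripper_force: 0.0
```

```bash
python3 st.py; python3 - <<'E'
from h import *
v,u=np.mgrid[0:384,0:512]
for n in('top1','top2'):
    z=np.load(f'pics/{n}.npz');d=z['d'];K=z['K'];W=(np.stack([(u-K[0,2])/K[0,0]*d,-(v-K[1,2])/K[1,1]*d,-d,np.ones_like(d)],-1)@z['E'].T)[...,:3]
    k=(W[...,2]>.09)&(W[...,2]<.17)&(W[...,0]>.6)&(W[...,0]<.67)&(W[...,1]<-.05)&(W[...,1]>-.17);print(n,np.sort(W[k][:,1])[:14].mean().round(4))
E
```

```text
19.08 q [-0.321 -0.891  2.204  0.212  1.283 -1.811] p [ 0.4651 -0.0241  0.3312] F [-0.7 -0.9 -0.2] op 0.0929
x [-0.832  0.094 -0.547] y [0.062 0.995 0.076] z [ 0.551  0.029 -0.834] lean 33.5 azim 3.1 head -3.0
top1 -0.1475
top2 -0.1239
```

The nut moved about 23 mm and stayed put. Inward pulls un-lean the tool by 2° each, so I'll repeat them to work the handle nearer vertical.

>>> {"fn": "send_rows", "kwargs": {"plan": [[[-1,-1,0.05,-0.2,0],[-1,-1,0.05,-0.2,0]]]}}

```text
t: 19.25
tool_pos: [0.4526, -0.0295, 0.3255]
orientation: [0.106, 2.593, 0.081]
force: [0.9, 1.1, -0.2]
opening: 0.0929
gripper_force: 0.0
```

>>> {"fn": "send_rows", "kwargs": {"plan": [[[-1,-1,0.05,-0.2,0],[-1,-1,0.05,-0.2,0]]]}}

```text
t: 19.42
tool_pos: [0.4393, -0.0372, 0.3192]
orientation: [0.103, 2.629, 0.091]
force: [0.8, -0.2, 0.9]
opening: 0.0929
gripper_force: 0.0
```

>>> {"fn": "send_rows", "kwargs": {"plan": [[[-1,-1,0.05,-0.2,0],[-1,-1,0.05,-0.2,0]]]}}

```text
t: 19.58
tool_pos: [0.4245, -0.0483, 0.3134]
orientation: [0.1, 2.664, 0.103]
force: [-0.3, -0.8, 0.4]
opening: 0.093
gripper_force: 0.0
```

>>> {"fn": "send_rows", "kwargs": {"plan": [[[-1,-1,0.05,-0.2,0],[-1,-1,0.05,-0.2,0]]]}}

```text
t: 19.75
tool_pos: [0.4073, -0.0636, 0.3073]
orientation: [0.095, 2.699, 0.12]
force: [0.4, 0.0, -0.5]
opening: 0.0929
gripper_force: 0.0
```

>>> {"fn": "send_rows", "kwargs": {"plan": [[[-1,-1,0.05,-0.2,0],[-1,-1,0.05,-0.2,0]]]}}

```text
t: 19.92
tool_pos: [0.386, -0.084, 0.3008]
orientation: [0.089, 2.731, 0.141]
force: [0.6, -0.4, 0.6]
opening: 0.0928
gripper_force: 0.0
```

```bash
python3 st.py
```

```text
19.92 q [-0.633 -0.891  2.207  0.309  1.541 -2.103] p [ 0.386  -0.084   0.3008] F [ 0.6 -0.4  0.6] op 0.0928
x [-0.917  0.083 -0.39 ] y [0.042 0.993 0.111] z [ 0.397  0.086 -0.914] lean 24.0 azim 12.2 head -12.3
```

>>> {"fn": "send_rows", "kwargs": {"plan": [[[-1,0.2,0.2,0,0],[-1,0.32,0.35,-0.1,0],[-1,0.32,0.35,-0.25,0],[-1,0.32,0.35,-0.25,0],[-1,0.36,0.36,-0.4,0],[-1,0.4,0.37,-0.55,0],[-1,0.42,0.37,-0.65,0],[-1,0.42,0.37,-0.65,0],[-1,0.42,0.37,-0.65,0]]]}}

```text
t: 20.67
tool_pos: [0.4698, -0.0097, 0.1705]
orientation: [0.09, 2.733, 0.141]
force: [0.3, -0.1, 0.8]
opening: 0.0929
gripper_force: 0.0
```

```bash
python3 st.py
```

```text
20.67 q [-0.279 -0.635  2.303  0.215  1.111 -1.844] p [ 0.4698 -0.0097  0.1705] F [ 0.3 -0.1  0.8] op 0.0929
x [-0.918  0.084 -0.389] y [0.043 0.993 0.111] z [ 0.395  0.085 -0.915] lean 23.9 azim 12.2 head -1.2
```

>>> {"fn": "send_rows", "kwargs": {"plan": [[[-1,0.03,-0.005,-0.12,0],[-1,0.065,-0.005,-0.23,0],[-1,0.065,-0.005,-0.23,0],[-1,0.065,-0.005,-0.23,0],[1,0.065,-0.005,-0.23,0],[1,0.065,-0.005,-0.23,0],[1,0.065,-0.005,-0.23,0],[1,0.065,-0.005,-0.23,0],[1,0.065,-0.005,-0.23,0],[1,0.065,-0.005,-0.23,0],[1,0.065,-0.005,-0.23,0],[1,0.065,-0.005,-0.23,0],[1,0.065,-0.005,-0.23,0]]], "force": 20}}

```text
t: 21.75
tool_pos: [0.4833, -0.0102, 0.1249]
orientation: [0.09, 2.731, 0.14]
force: [-0.2, -0.7, -0.7]
opening: 0.0378
gripper_force: 0.0
```

```bash
python3 st.py
```

```text
21.75 q [-0.269 -0.533  2.325  0.227  0.986 -1.866] p [ 0.4833 -0.0102  0.1249] F [-0.2 -0.7 -0.7] op 0.0378
x [-0.917  0.083 -0.39 ] y [0.042 0.993 0.111] z [ 0.397  0.085 -0.914] lean 23.9 azim 12.1 head -1.2
```

>>> {"fn": "send_rows", "kwargs": {"plan": [[[1,0,0,0,0],[1,0,0,0,0],[1,0,0,0,0],[1,0,0,0,0]]]}}

```text
t: 22.08
tool_pos: [0.4833, -0.0108, 0.1249]
orientation: [0.09, 2.731, 0.138]
force: [-0.9, -5.4, -1.6]
opening: 0.0348
gripper_force: 20.0
```

>>> {"fn": "send_rows", "kwargs": {"plan": [[[1,0.004,0,0.027,0],[1,0.011,-0.001,0.055,0],[1,0.029,-0.002,0.109,0],[1,0.056,-0.004,0.159,0],[1,0.089,-0.006,0.204,0],[1,0.128,-0.009,0.245,0],[1,0.173,-0.012,0.279,0],[1,0.173,-0.012,0.279,0]]]}}

```text
t: 22.75
tool_pos: [0.5192, -0.0132, 0.1817]
orientation: [0.09, 2.73, 0.139]
force: [-0.3, -4.6, 1.5]
opening: 0.035
gripper_force: 20.0
```

```bash
python3 st.py
```

```text
22.75 q [-0.251 -0.463  2.172  0.208  1.062 -1.824] p [ 0.5192 -0.0132  0.1817] F [-0.3 -4.6  1.5] op 0.035
x [-0.916  0.083 -0.392] y [0.043 0.993 0.11 ] z [ 0.398  0.084 -0.913] lean 24.0 azim 11.9 head -1.5
```

Following nicely, at about 0.55 rad. On to nearly closed, then release, wait and lift off.

>>> {"fn": "send_rows", "kwargs": {"plan": [[[1,0.05,-0.003,0.028,0],[1,0.076,-0.005,0.039,0],[1,0.102,-0.007,0.048,0],[1,0.13,-0.008,0.055,0],[1,0.158,-0.01,0.06,0],[1,0.185,-0.011,0.063,0],[1,0.195,-0.012,0.064,0],[1,0.195,-0.012,0.064,0]]]}}

```text
t: 23.42
tool_pos: [0.5573, -0.0156, 0.1934]
orientation: [0.09, 2.731, 0.139]
force: [-1.3, -5.4, -1.8]
opening: 0.0353
gripper_force: 20.0
```

>>> {"fn": "send_rows", "kwargs": {"plan": [[[-1,0,0,0,0],[-1,0,0,0,0],[-1,0,0,0,0],[-1,0,0,0,0],[-1,0,0,0,0],[-1,0,0,0,0]]]}}

```text
t: 23.92
tool_pos: [0.557, -0.0148, 0.1938]
orientation: [0.089, 2.731, 0.14]
force: [-0.3, -0.4, -0.1]
opening: 0.07
gripper_force: 0.0
```

```bash
python3 st.py
```

```text
23.92 q [-0.233 -0.346  2.064  0.203  1.051 -1.806] p [ 0.557  -0.0148  0.1938] F [-0.3 -0.4 -0.1] op 0.07
x [-0.917  0.083 -0.391] y [0.042 0.993 0.111] z [ 0.397  0.085 -0.914] lean 24.0 azim 12.1 head -1.5
```

>>> {"fn": "send_rows", "kwargs": {"plan": [[[-1,0,0,0,0],[-1,-0.05,-0.01,0.1,0],[-1,-0.12,-0.03,0.27,0],[-1,-0.2,-0.04,0.45,0],[-1,-0.3,-0.06,0.69,0],[-1,-0.35,-0.3,0.8,0],[-1,-0.35,-0.6,0.8,0],[-1,-0.35,-0.9,0.8,0],[-1,-0.35,-0.9,0.8,0],[-1,-0.35,-0.9,0.8,0]]]}}

```text
t: 24.75
tool_pos: [0.4863, -0.2002, 0.3538]
orientation: [0.095, 2.73, 0.136]
force: [0.8, -0.7, 0.7]
opening: 0.0931
gripper_force: 0.0
```

```bash
python3 st.py; python3 - <<'E'
from h import *
snap('top','top3')
im=cv2.imread('pics/top3.png'); a=cv2.resize(im[120:250,90:350],None,fx=3,fy=3,interpolation=cv2.INTER_CUBIC)
cv2.imwrite('pics/c4.png',np.clip(a*1.5,0,255).astype('uint8'))
v,u=np.mgrid[0:384,0:512]
for n in('top0','top3'):
    z=np.load(f'pics/{n}.npz');d=z['d'];K=z['K'];W=(np.stack([(u-K[0,2])/K[0,0]*d,-(v-K[1,2])/K[1,1]*d,-d,np.ones_like(d)],-1)@z['E'].T)[...,:3]
    k=(W[...,2]>.09)&(W[...,2]<.17)&(W[...,0]>.6)&(W[...,0]<.67)&(W[...,1]<-.05)&(W[...,1]>-.17);print(n,'nut',np.sort(W[k][:,1])[:14].mean().round(4))
    m=(W[...,2]>.19)&(W[...,2]<.24)&(W[...,0]>.5)&(W[...,0]<.59)&(abs(W[...,1]+.015)<.03);print('grip',W[m].mean(0).round(4),m.sum())
    m=(W[...,2]>.12)&(W[...,2]<.19)&(W[...,0]>.6)&(W[...,0]<.66)&(abs(W[...,1]+.018)<.012);print('pad',W[m].mean(0).round(4),m.sum())
E
```

```text
24.75 q [-0.714 -0.409  1.821  0.33   1.471 -2.206] p [ 0.4863 -0.2002  0.3538] F [ 0.8 -0.7  0.7] op 0.0931
x [-0.916  0.086 -0.391] y [0.047 0.993 0.109] z [ 0.398  0.081 -0.914] lean 23.9 azim 11.6 head -22.4
top0 nut -0.1474
grip [ 0.5577 -0.0146  0.2016] 101
pad [ 0.6263 -0.019   0.1354] 85
top3 nut -0.1239
grip [ 0.5576 -0.0145  0.2019] 102
pad [ 0.6261 -0.0189  0.1351] 86
```

View pics/c4.png

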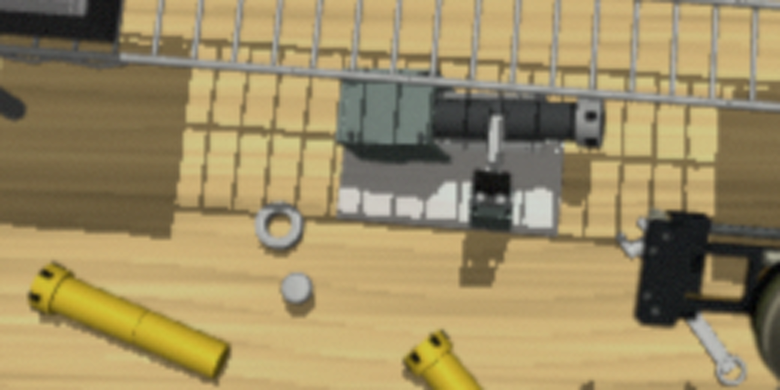

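The clamp is closed again, with grip and pad at the same positions as at the start. The chuck is 23 mm further in (nut at crop (588,122)), the loose parts are untouched, and the arm is clear.

```bash
python3 -c "
from plant import order
print(order.close_job())"
```

```text
the job is handed in; nothing more can be done
None
```

The chuck is pushed about 23 mm home onto its rubber stop (peak push about 13 N), the clamp is closed on it again, the loose parts are untouched, and the job was handed in at about 25 s with the arm clear.

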